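# Open the click-lock drawer by feel

## Task

Unlock the high-value stock drawer and pull it more than half open. Its unmarked dial opens the lock exactly six clicks clockwise from its counterclockwise stop; find the stop and count the clicks by feel, and mind that the dial jumps over its stop if forced hard, which spoils the count. Then draw the drawer out and let go, leaving the tape roll, the white bin and the carton where they are.

Things in the scene. Friction and masses are not known exactly. Their poses are not given: they have to be found in the camera images.
- cabinet: grey steel box, 240 x 240 x 110 high, fixed to the bench, blue drawer in its front (-x side). Origin: centre of its underside; z up. The dial's axis stands upright at x = -50, y = 0 in its frame. Nothing on it shows the dial's setting.
- dial: black dial on the cabinet's top: 56 wide skirt, upright grip bar 50 long (its x axis), 14 thick, from 16 to 52 above the top. Origin on its upright axis, level with the top. Clicks are 20 degrees apart, about 0.17 N m; let go, it settles in the nearest. Starts 1 to 5 clicks clockwise of its stop, at an angle that tells nothing. At the stop torque climbs by 5 N m/rad; it jumps at about 0.55 N m.
- drawer_handle (a point): middle of the drawer's steel bar handle: a level round bar 11 thick along the cabinet's y, 110 long, its axis 35 out from the drawer's face and 86 above the bench. Moves with the drawer.
- drawer (a joint): how far the drawer is open, in m: 0 shut, 0.1 fully open; it slides to the cabinet's -x with about 2 N friction and stays where it is left. Locked, it moves under 2 mm. It is free only with the dial resting in the sixth click from the stop (give or take 4 degrees).
- tape_roll: loose brown tape roll, 84 across, 48 high, standing flat on the back part of the cabinet's top. Origin: centre of its underside. Leave it.
- stock_bin: loose open white bin, 200 x 100 x 100 high, on the bench at the cabinet's left (+y) side. Origin: centre of its underside. Leave it.
- carton: loose closed cardboard carton, 150 x 110 x 80 high, on the bench at the cabinet's right (-y) side. Origin: centre of its underside. Leave it.

How it is judged:
At the end, for the whole second after the job is handed in: The drawer stands still, more than 50 mm (half its travel) open (value of joint drawer above 0.05 m and velocity of joint drawer between -0.01 and 0.01 m/s); the robot touches nothing.
It fails at once if the tape roll is moved more than 25 mm (distance of tape_roll from where it was at the start of the episode above 0.025 m).
It fails at once if the white bin is moved more than 25 mm (distance of stock_bin from where it was at the start of the episode above 0.025 m).
It fails at once if the carton is moved more than 25 mm (distance of carton from where it was at the start of the episode above 0.025 m).
It also fails if it takes over 72 s, if anything falls off the work surface, if the arm or the gripper's body presses on something with over 40 N, if the wrist force passes 120 N, or if a joint passes its speed limit or range.

## Robot

A 6-joint arm with a two-finger parallel gripper is mounted at the origin on the work surface. World frame = base frame: x ahead of the robot, y to its left, z up, the work surface at z = 0. Lengths are in m, angles in rad, forces in N, time in s.
With the tool pointing down it reaches from about 0.375 to 0.9 m from the base axis. Payload 3.1 kg.
Tool frame: the origin (TCP) lies at the very end of the fingers, on their centre line; the grasp point (between the pads) lies 19 mm behind it (robot.hold_point_z is the z of the grasp point in the tool frame, in m); z points along the fingers, y is the direction in which the jaws open and shut (so a half turn about z gives the same grasp; the last joint's range is limited). The gripper opens to 87 mm and grips with 3 to 60 N. Pads are 19 mm wide; open, the fingers measure 117 mm over their backs; the gripper's body (75 mm by 190 mm) begins 51 mm behind the grasp point.
Start: joints at [1.073, 0.527, 1.433, -0, 1.181, -0.178], TCP at [0.196, 0.593, 0.223] pointing down, gripper open.
Joint ranges: [-3.08, 3.08], [-0.75, 2.2], [0.22, 2.44], [-1.43, 4.57], [0, 2.65], [-2.85, 2.85]. Speed limits (rad/s): [2.79, 2.79, 3.14, 3.14, 3.14, 3.14].

## Interface

Orientations are given as a unit quaternion [x, y, z, w].
In Python, from rig import robot, viewer, spotter gives the robot as it stands.
- The arm moves only by the shell command python3 -m crank 'ROWS' [FORCE]. ROWS is text: rows parted by semicolons, each of 7 numbers parted by spaces: the turn, a rotation vector about the tool's x, y, z in units of 5 degrees (1.0 is 5 degrees), then the shift along the tool's x, y, z in units of 40 mm (1.0 is 40 mm), then the gripper's target within -1 to 1 (shut at 1, half-way at 0, fully open at -1). A call has 1 to 5 rows; each row shifts and turns the pose as measured when the row begins, along the tool's axes as they then stand; what a row does not reach is not made up. A row lasts 1/8 s, in which the tool goes at most 62.5 mm and 10.7 degrees, less where a joint would pass 70% of its speed; a pose out of reach is approached as far as the arm can. A call is refused whole if a number of a shift passes 1 or a number of a turn 1, either way. A call with a gripper value outside its range is refused whole. The fingers move at their own pace and stop on an object; FORCE is the grip in N (left out, the last holds). Time passes only in rows, so rows that do not move let the fingers close. It gives the time, the measured TCP pose, the force and the opening at its end, in the units of the state.
- robot.get_obs(): the state, without advancing time (a new reading comes with each control period).
- viewer.camera(name): name is "side" or "top"; returns a dict with "img" (400x640x3 uint8, red, green, blue), "camera_matrix" (3x3 intrinsics, pixels), "distortion" ([k1, k2, p1, p2, k3] as OpenCV has them; the pictures are not rectified), "xyz" and "attitude" of the camera in the world. Camera axes: x right, y down, z forward; pixel columns grow to the right and rows downward; lengths in m; the calibration is good to about 2 mm. A picture is of the moment at which its call begins. There is no depth.
- robot.hand_in(): hands the job in, once; it reports no verdict.
Trained networks look in a picture, given as the dict that the camera call returned (one of the last four; its "shot" number tells which), for a name from the list of things; names that differ only in an ending like _2 or _b are one class to them, and where a whole thing is asked for, a point or a joint stands for the part that bears it (a point fixed in the world has none). Each returns a list of dicts, best first, with "score" (0 to 1); they miss things now and then, are a little off and sometimes report something else, mostly with a low value. They report only what shows in the picture. A call takes as long as a camera call.
- spotter.boxes_of(name, picture): "at" ([x, y, z] in m, in the coordinates of the camera as it stood for that picture, good to about 4 mm: the middle of the surface that is visible of it).
The state is a dict: "time": time; "q": joint angles; "joint_velocities": joint speeds; "joint_torque": joint torques, N m; "position": TCP position; "tool_rot": TCP orientation; "ft_force": force on the tool from outside, world axes, zero at the start; "moment": the same for the moment, N m; "grip_width": finger opening in m.
Only numpy, scipy, OpenCV 4.12 (cv2) and the standard library are available. Lean on these libraries where they do the work, as an engineer would, in place of code of your own. Each camera call takes 0.05 s, during which the arm holds its last target.

## Working session

There is one attempt and no reset: what is moved stays moved. The work goes in short steps, Python scripts to look and compute and a shell command to move; the robot and the scene stay as the last step left them, time stands still between calls to the robot, and variables do not carry over. Pictures are saved under pics/ and viewed, and the job is handed in when it is done.

```bash
ls; mkdir -p pics; cat > h.py <<'E'
import numpy as np, cv2
from scipy.spatial.transform import Rotation as R
from rig import robot, viewer, spotter
def w(c,p):
    return R.from_quat(c["attitude"]).apply(p)+np.array(c["xyz"]) if np.size(c["attitude"])==4 else np.array(c["attitude"])@p+np.array(c["xyz"])
def st():
    o=robot.get_obs(); print('t',round(o['time'],2),'p',np.round(o['position'],4),'q',np.round(o['tool_rot'],4),'F',np.round(o['ft_force'],1),'M',np.round(o['moment'],3),'g',round(o['grip_width'],4)); return o
E
python3 - <<'E'
from h import *
st()
for n in("side","top"):
    c=viewer.camera(n); cv2.imwrite(f"pics/{n}0.png",c["img"][:,:,::-1]); print(n,c["xyz"],c["attitude"],c["camera_matrix"],c["distortion"])
    for k in("cabinet","dial","drawer_handle","tape_roll","stock_bin","carton"):
        for b in spotter.boxes_of(k,c)[:2]: print(k,round(b["score"],2),np.round(w(c,np.array(b["at"])),4))
E
```

```text
pics
t 0.0 p [0.1961 0.5927 0.2216] q [ 1.592e-01  9.872e-01 -1.000e-03 -3.000e-04] F [ 0.2 -0.1 -0.4] M [-0.034 -0.002 -0.019] g 0.0869
side [0.4353031  0.81256775 0.63917361] [-0.09981812  0.87960778 -0.46058147  0.06473942] [[393.50493607   0.         320.65176894]
 [  0.         393.50493607 200.70813877]
 [  0.           0.           1.        ]] [-0.02832244  0.          0.          0.          0.        ]
cabinet 0.86 [ 0.5912 -0.0236  0.1118]
dial 0.93 [ 0.5798 -0.0976  0.1392]
drawer_handle 0.6 [ 0.4915 -0.0681  0.092 ]
tape_roll 0.89 [ 0.6973 -0.1191  0.1426]
stock_bin 0.66 [0.6271 0.1524 0.0631]
stock_bin 0.6 [ 0.632  -0.3515  0.0796]
carton 0.61 [ 0.6306 -0.349   0.0821]
top [0.43802366 0.05348875 1.29191337] [-0.69507107  0.71479517 -0.05316971  0.05583066] [[478.82314316   0.         320.13474064]
 [  0.         478.82314316 190.90750918]
 [  0.           0.           1.        ]] [-0.13242987  0.          0.          0.          0.        ]
cabinet 0.89 [ 0.6    -0.0897  0.1092]
dial 0.94 [ 0.5701 -0.1047  0.1259]
dial 0.68 [0.6272 0.1243 0.0201]
drawer_handle 0.67 [ 0.4912 -0.1105  0.0888]
tape_roll 0.96 [ 0.6986 -0.1426  0.1577]
stock_bin 0.85 [0.6298 0.1204 0.0165]
carton 0.77 [ 0.6278 -0.3385  0.0775]
```

View pics/side0.png

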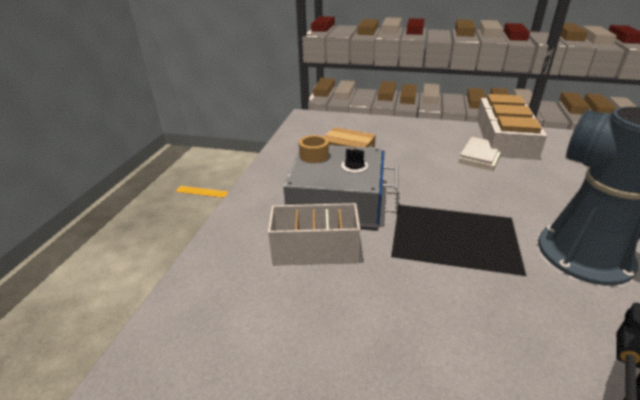

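View pics/top0.png

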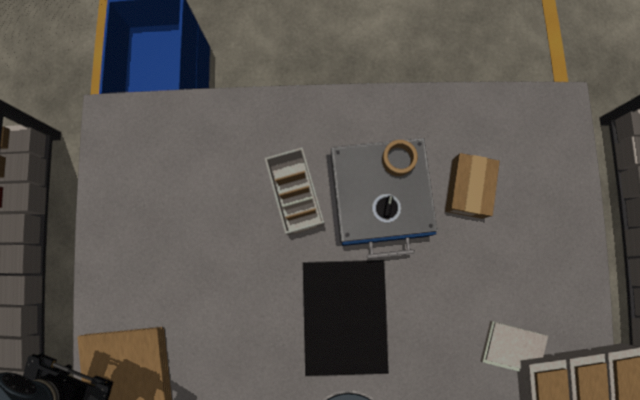

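```bash
python3 - <<'E'
from h import *
im=cv2.imread("pics/top0.png")
cv2.imwrite("pics/topz.png",cv2.resize(im[130:265,320:450],None,fx=4.4,fy=4.4,interpolation=cv2.INTER_CUBIC))
cv2.imwrite("pics/dialz.png",cv2.resize(im[188:228,366:406],None,fx=14,fy=14,interpolation=cv2.INTER_CUBIC))
E
```

```text
(no output)
```

View pics/topz.png

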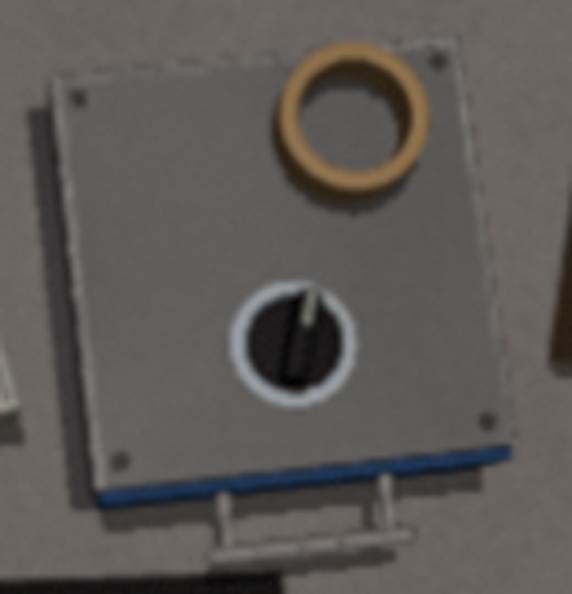

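View pics/dialz.png

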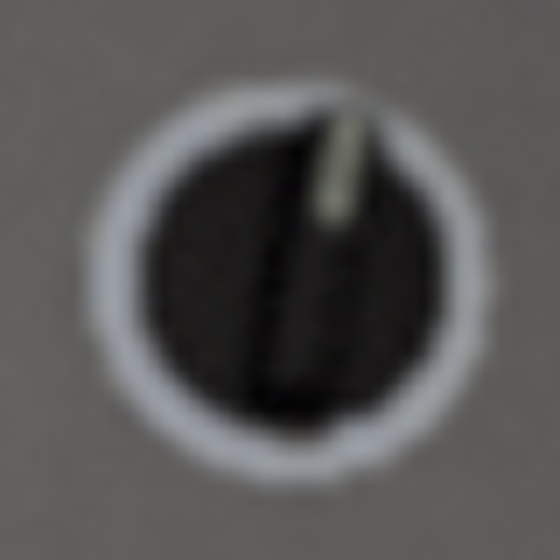

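```bash
cat >> h.py <<'E'
def ray(c,px,z):
    K=np.array(c["camera_matrix"]);D=np.array(c["distortion"])
    u=cv2.undistortPoints(np.array([[px]],float),K,D)[0,0]
    d=R.from_quat(c["attitude"]).apply([u[0],u[1],1]); o=np.array(c["xyz"])
    return o+d*(z-o[2])/d[2]
E
python3 - <<'E'
from h import *
c=viewer.camera("top")
f=lambda x,y,z:ray(c,(320+(x+.5)/4.4-.5,130+(y+.5)/4.4-.5),z)
C=[f(55,80,.11),f(460,38,.11),f(511,448,.11),f(98,490,.11)]
for p in C: print(np.round(p,4))
C=np.array(C);print('ctr',C.mean(0)); 
ex=(C[0]+C[1]-C[2]-C[3])/2; ey=(C[0]+C[3]-C[1]-C[2])/2
print(np.linalg.norm(ex),np.linalg.norm(ey),np.degrees(np.arctan2(ex[1],ex[0])),np.degrees(np.arctan2(-ey[0],ey[1])))
print('ring ctr',f(293,343,.11), 'handle',f(213,557,.092),f(411,534,.092))
g=lambda x,y,z:ray(c,(366+(x+.5)/14-.5,188+(y+.5)/14-.5),z)
a=g(290,400,.162);b=g(350,105,.162);print('bar',a,b,np.linalg.norm(b-a),np.degrees(np.arctan2((b-a)[1],(b-a)[0])),(a+b)/2)
a=g(330,215,.162);b=g(346,110,.162);print('mark',np.degrees(np.arctan2((b-a)[1],(b-a)[0])))
E
```

```text
[0.7316 0.022  0.11  ]
[ 0.7506 -0.2144  0.11  ]
[ 0.5119 -0.2288  0.11  ]
[0.4957 0.0053 0.11  ]
ctr [ 0.62247644 -0.10399203  0.11      ]
0.2378514181177428 0.2359466398767947 3.746188362827301 4.280314570160574
ring ctr [ 0.57527139 -0.10784203  0.11      ] handle [ 0.45674382 -0.05929374  0.092     ] [ 0.46603022 -0.17272851  0.092     ]
bar [ 0.54883882 -0.09989019  0.162     ] [ 0.5990489 -0.1125818  0.162    ] 0.05178927096366739 -14.185532765220463 [ 0.57394386 -0.106236    0.162     ]
mark -11.415487383567806
```

```bash
python3 -m crank '0 0 0 -1 -0.95 0 -1;0 0 0 -1 -0.95 0 -1;0 0 0 -1 -0.95 0 -1;0 0 0 -1 -0.95 0 -1;0 0 0 -1 -0.95 0 -1' 40; python3 -m crank '0 0 0 -1 -0.95 0 -1;0 0 0 -1 -0.95 0 -1;0 0 0 -1 -0.95 0 -1;0 0 0 -1 -0.95 0 -1;0 0 0 -1 -0.95 0 -1'
```

```text
time: 1.38
position: [0.3301, 0.3484, 0.2228]
tool_rot: [0.155, 0.988, 0.003, 0.002]
ft_force: [0.8, 1.4, 0.1]
grip_width: 0.0869
time: 2.0
position: [0.4673, 0.0984, 0.2243]
tool_rot: [0.155, 0.988, 0.004, 0.005]
ft_force: [0.9, 0.4, -0.5]
grip_width: 0.0869
```

```bash
python3 -m crank '0 0 -0.3 -1 -1 0 -1;0 0 -0.4 -1 -1 0 -1;0 0 -0.4 -1 -1 0 -1;0 0 0 -0.5 -0.5 0 -1;0 0 0 0 0 0 -1'
cat >> h.py <<'E'
def go(x,y,z,yaw):
    "delta to target; yaw = direction of tool y, deg"
    o=robot.get_obs(); r=R.from_quat(o['tool_rot']); a=np.radians(yaw)
    Y=np.array([np.cos(a),np.sin(a),0]);Z=np.array([0,0,-1.]);X=np.cross(Y,Z)
    t=R.from_matrix(np.c_[X,Y,Z])
    print('turn u',np.round((r.inv()*t).as_rotvec(degrees=True)/5,2),'shift u',np.round(r.inv().apply(np.array([x,y,z])-o['position'])/.04,2),'yaw',round(yawy(o),2),'q6',round(np.degrees(o['q'][5]),1))
def yawy(o):
    v=R.from_quat(o['tool_rot']).apply([0,1,0]); return np.degrees(np.arctan2(v[1],v[0]))
E
python3 -c "
from h import *
st();go(.5735,-.107,.21,77)
c=viewer.camera('top'); cv2.imwrite('pics/a1.png',cv2.resize(c['img'][130:265,320:450,::-1],None,fx=4.4,fy=4.4,interpolation=cv2.INTER_CUBIC))
c=viewer.camera('side'); cv2.imwrite('pics/a2.png',cv2.resize(c['img'][80:240,260:420,::-1],None,fx=3.7,fy=3.7,interpolation=cv2.INTER_CUBIC))"
```

```text
time: 2.62
position: [0.57, -0.0848, 0.2253]
tool_rot: [0.109, 0.994, 0.004, 0.008]
ft_force: [-0.6, -0.5, 0.1]
grip_width: 0.0872
t 2.62 p [ 0.57   -0.0848  0.2253] q [0.1092 0.994  0.0038 0.0081] F [-0.6 -0.5  0.1] M [0.015 0.088 0.023] g 0.0872
turn u [0.11 0.17 0.09] shift u [-0.2  -0.53  0.38] yaw 77.47 q6 -97.7
```

View pics/a2.png

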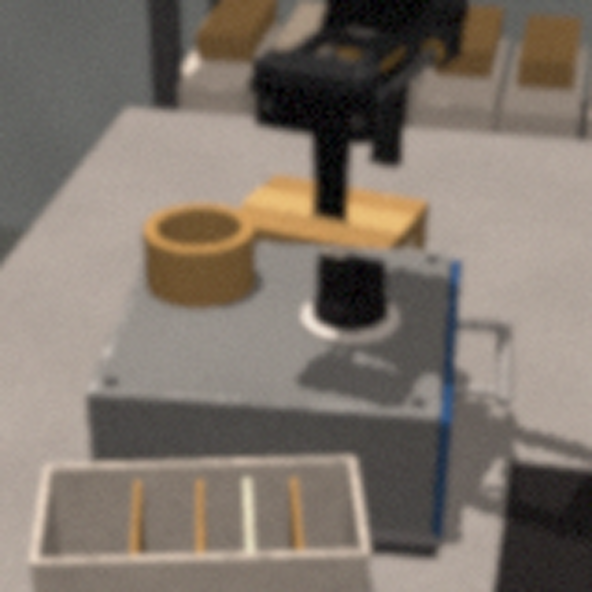

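```bash
python3 -m crank '0.1 0.17 0 -0.2 -0.53 0 -1;0.1 0.1 0 0 0 0 -1'; python3 -c "
from h import *
o=st();go(.5735,-.107,.145,77);print(np.round(np.degrees(o['q']),1))
c=viewer.camera('top'); cv2.imwrite('pics/a3.png',cv2.resize(c['img'][130:265,320:450,::-1],None,fx=4.4,fy=4.4,interpolation=cv2.INTER_CUBIC))"
```

```text
time: 2.98
position: [0.5703, -0.1037, 0.2253]
tool_rot: [0.107, 0.994, -0.003, -0.007]
ft_force: [0.5, -0.4, -0.4]
grip_width: 0.0871
t 2.98 p [ 0.5703 -0.1037  0.2253] q [ 0.1065  0.9943 -0.0034 -0.0071] F [ 0.5 -0.4 -0.4] M [0.045 0.04  0.066] g 0.0871
turn u [-0.1  -0.15  0.15] shift u [-0.12 -0.05  2.01] yaw 77.77 q6 -98.5
[-21.   26.9  88.   -0.6  65.8 -98.5]
```

View pics/a3.png

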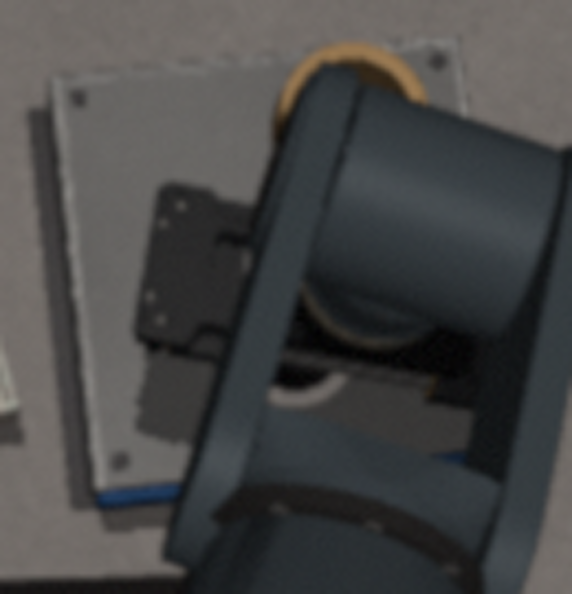

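```bash
python3 -m crank '-0.1 -0.15 0.15 -0.1 -0.08 0.5 -1;0 0 0 0 0 1 -1;0 0 0 0 0 0.6 -1;0 0 0 0 0 0 -1'; python3 -c "
from h import *
o=st();go(.574,-.107,.133,77)"
```

```text
time: 3.52
position: [0.5732, -0.1038, 0.1405]
tool_rot: [0.111, 0.994, 0.001, 0.0]
ft_force: [-0.2, -0.0, 0.4]
grip_width: 0.0869
t 3.52 p [ 0.5732 -0.1038  0.1405] q [1.113e-01 9.938e-01 9.000e-04 2.000e-04] F [-0.2 -0.   0.4] M [ 0.043 -0.005 -0.04 ] g 0.0869
turn u [0.02 0.   0.04] shift u [-0.04 -0.07  0.19] yaw 77.22 q6 -98.6
```

```bash
python3 -m crank '0 0 0 -0.04 -0.08 0.19 0;0 0 0 0 0 0 0.4' 10; python3 -c "
from h import *
o=st();go(.574,-.107,.133,77)
c=viewer.camera('side'); cv2.imwrite('pics/a4.png',cv2.resize(c['img'][80:240,260:420,::-1],None,fx=3.7,fy=3.7,interpolation=cv2.INTER_CUBIC))"
```

```text
time: 3.78
position: [0.5751, -0.1072, 0.1342]
tool_rot: [0.111, 0.994, 0.001, 0.001]
ft_force: [0.2, -0.3, -0.1]
grip_width: 0.0744
t 3.77 p [ 0.5751 -0.1072  0.1342] q [1.107e-01 9.939e-01 6.000e-04 1.500e-03] F [ 0.2 -0.3 -0.1] M [0.001 0.043 0.005] g 0.0744
turn u [0.02 0.03 0.06] shift u [ 0.03 -0.    0.03] yaw 77.29 q6 -98.9
```

View pics/a4.png

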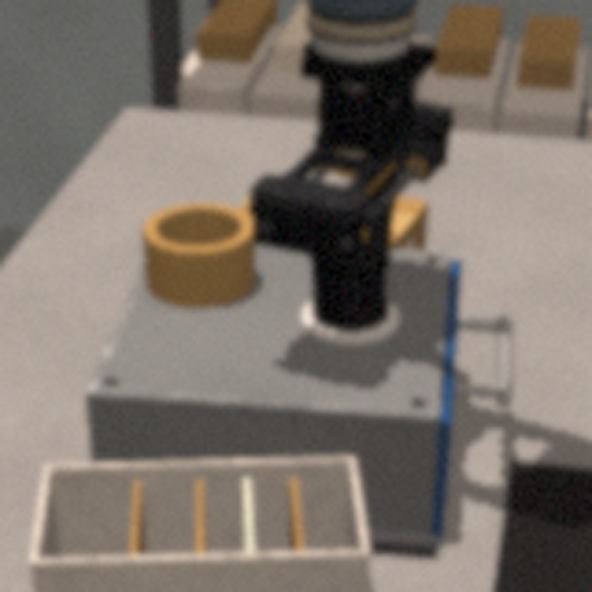

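The view shows the fingers straddling the dial (about 345, 280 in the crop). The gripper's body is clear of the tape roll. Closing.

```bash
python3 -m crank '0 0 0 0 0 0 0.6;0 0 0 0 0 0 1;0 0 0 0 0 0 1;0 0 0 0 0 0 1;0 0 0 0 0 0 1' 10; python3 -c "
from h import *
o=st();go(.574,-.107,.133,77)"
```

```text
time: 4.45
position: [0.5766, -0.1077, 0.1367]
tool_rot: [0.111, 0.994, -0.0, 0.004]
ft_force: [0.9, -0.2, 0.3]
grip_width: 0.0208
t 4.45 p [ 0.5766 -0.1077  0.1367] q [ 0.1108  0.9938 -0.      0.0039] F [ 0.9 -0.2  0.3] M [-0.011 -0.002 -0.039] g 0.0208
turn u [0.01 0.09 0.06] shift u [0.07 0.   0.09] yaw 77.28 q6 -98.9
```

```bash
python3 -m crank '0 0.05 0 0.06 0 0.08 1;0 0.04 0 0 0 0 1;0 0 0 0 0 0 1' 20; python3 -c "
from h import *
o=st();go(.574,-.107,.133,77)"
```

```text
time: 4.82
position: [0.5757, -0.1068, 0.1348]
tool_rot: [0.111, 0.994, 0.001, 0.002]
ft_force: [0.8, 0.2, 1.3]
grip_width: 0.0141
t 4.83 p [ 0.5757 -0.1068  0.1348] q [1.110e-01 9.938e-01 7.000e-04 1.700e-03] F [0.8 0.2 1.3] M [-0.068  0.049  0.001] g 0.0141
turn u [0.02 0.04 0.05] shift u [ 0.04 -0.01  0.05] yaw 77.25 q6 -98.9
```

```bash
python3 -m crank '0 0 0 0.03 0 0 1;0 0 0 0 0 0 1' 60; python3 -c "
from h import *
o=st();go(.574,-.107,.133,77)"; for i in 1; do :; done; python3 -m crank '0 0 -0.5 0 0 0 1'; python3 -c "
from h import *
o=st();go(.574,-.107,.133,77)"; python3 -m crank '0 0 -0.5 0 0 0 1'; python3 -c "
from h import *
o=st();go(.574,-.107,.133,77)"
```

```text
time: 5.08
position: [0.5757, -0.1068, 0.1348]
tool_rot: [0.111, 0.994, 0.001, 0.003]
ft_force: [0.4, 0.3, 2.3]
grip_width: 0.014
t 5.08 p [ 0.5757 -0.1068  0.1348] q [1.111e-01 9.938e-01 6.000e-04 3.100e-03] F [0.4 0.3 2.3] M [0.024 0.013 0.001] g 0.014
turn u [0.02 0.07 0.05] shift u [ 0.04 -0.01  0.04] yaw 77.24 q6 -98.9
time: 5.2
position: [0.5757, -0.1068, 0.1348]
tool_rot: [0.089, 0.996, 0.001, 0.003]
ft_force: [0.2, -0.6, 1.7]
grip_width: 0.0136
t 5.2 p [ 0.5757 -0.1068  0.1348] q [8.90e-02 9.96e-01 5.00e-04 3.00e-03] F [ 0.2 -0.6  1.7] M [-0.035 -0.095 -0.097] g 0.0136
turn u [0.02 0.07 0.56] shift u [ 0.04 -0.01  0.05] yaw 79.79 q6 -101.4
time: 5.32
position: [0.5756, -0.1068, 0.1348]
tool_rot: [0.067, 0.998, 0.001, 0.003]
ft_force: [0.4, 0.9, 0.7]
grip_width: 0.0138
t 5.33 p [ 0.5756 -0.1068  0.1348] q [6.690e-02 9.978e-01 6.000e-04 3.000e-03] F [0.4 0.9 0.7] M [-0.006 -0.086 -0.1  ] g 0.0138
turn u [0.02 0.07 1.07] shift u [ 0.04 -0.01  0.05] yaw 82.33 q6 -104.0
```

```bash
cat > s.py <<'E'
from h import *
o=robot.get_obs(); print('t %.2f yaw %.2f Mz %.3f F %s p %s g %.4f q6 %.1f tau6 %.3f'%(o['time'],yawy(o),o['moment'][2],np.round(o['ft_force'],1),np.round(o['position'],4),o['grip_width'],np.degrees(o['q'][5]),o['joint_torque'][5]))
E
python3 s.py; python3 -m crank '0 0 -0.5 0 0 0 1' >/dev/null; python3 s.py;  python3 -m crank '0 0 -0.5 0 0 0 1' >/dev/null; python3 s.py
```

```text
t 5.33 yaw 82.33 Mz -0.100 F [0.4 0.9 0.7] p [ 0.5756 -0.1068  0.1348] g 0.0138 q6 -104.0 tau6 0.103
t 5.45 yaw 84.88 Mz -0.052 F [1.3 0.3 0.6] p [ 0.5756 -0.1069  0.1348] g 0.0133 q6 -106.6 tau6 0.168
t 5.58 yaw 87.46 Mz -0.024 F [-0.5 -0.5  1. ] p [ 0.5756 -0.1069  0.1348] g 0.0135 q6 -109.1 tau6 0.216
```

```bash
 python3 -m crank '0 0 -0.5 0 0 0 1' >/dev/null; python3 s.py;  python3 -m crank '0 0 -0.5 0 0 0 1' >/dev/null; python3 s.py
```

```text
t 5.70 yaw 90.04 Mz 0.087 F [1.1 0.2 1.3] p [ 0.5756 -0.1069  0.1348] g 0.0136 q6 -111.7 tau6 0.262
t 5.83 yaw 92.64 Mz 0.051 F [0.6 0.3 1.2] p [ 0.5757 -0.1069  0.1348] g 0.0135 q6 -114.3 tau6 0.314
```

```bash
 python3 -m crank '0 0 -0.5 0 0 0 1' >/dev/null; python3 s.py;  python3 -m crank '0 0 -0.5 0 0 0 1' >/dev/null; python3 s.py
```

```text
t 5.95 yaw 95.24 Mz 0.094 F [1.  0.8 0.5] p [ 0.5757 -0.1069  0.1348] g 0.0136 q6 -116.9 tau6 0.306
t 6.08 yaw 97.83 Mz -0.046 F [ 1.  -0.3  1. ] p [ 0.5757 -0.1069  0.1348] g 0.0137 q6 -119.5 tau6 0.198
```

```bash
 python3 -m crank '0 0 -0.5 0 0 0 1' >/dev/null; python3 s.py;  python3 -m crank '0 0 -0.4 0 0 0 1' >/dev/null; python3 s.py
```

```text
t 6.20 yaw 100.38 Mz -0.080 F [1.3 0.4 0.8] p [ 0.5757 -0.1069  0.1348] g 0.0134 q6 -122.1 tau6 0.090
t 6.33 yaw 102.44 Mz -0.077 F [0.4 0.8 1.7] p [ 0.5757 -0.107   0.1348] g 0.0136 q6 -124.1 tau6 0.054
```

```bash
 python3 -m crank '0 0 -0.5 0 0 0 1' >/dev/null; python3 s.py;  python3 -m crank '0 0 -0.5 0 0 0 1' >/dev/null; python3 s.py
```

```text
t 6.45 yaw 105.03 Mz -0.043 F [ 1.1 -0.1  2.5] p [ 0.5757 -0.1069  0.1348] g 0.0136 q6 -126.7 tau6 0.182
t 6.58 yaw 107.64 Mz -0.018 F [0.5 0.5 1.6] p [ 0.5757 -0.1069  0.1348] g 0.0132 q6 -129.3 tau6 0.222
```

```bash
 python3 -m crank '0 0 -0.5 0 0 0 1' >/dev/null; python3 s.py;  python3 -m crank '0 0 -0.5 0 0 0 1' >/dev/null; python3 s.py
```

```text
t 6.70 yaw 110.26 Mz 0.009 F [0.9 0.3 1.4] p [ 0.5757 -0.107   0.1348] g 0.0136 q6 -132.0 tau6 0.268
t 6.83 yaw 112.89 Mz 0.053 F [1.6 0.6 1.8] p [ 0.5757 -0.1069  0.1348] g 0.0138 q6 -134.6 tau6 0.322
```

```bash
 python3 -m crank '0 0 -0.5 0 0 0 1' >/dev/null; python3 s.py;  python3 -m crank '0 0 -0.4 0 0 0 1' >/dev/null; python3 s.py
```

```text
t 6.95 yaw 115.53 Mz 0.068 F [1.3 0.2 2.2] p [ 0.5757 -0.107   0.1348] g 0.0135 q6 -137.2 tau6 0.295
t 7.08 yaw 117.64 Mz -0.032 F [ 1.2 -0.1  0.3] p [ 0.5757 -0.107   0.1348] g 0.0133 q6 -139.3 tau6 0.150
```

Two clicks done (detent about 117). Feeling for the next one.

```bash
 python3 -m crank '0 0 -0.5 0 0 0 1' >/dev/null; python3 s.py;  python3 -m crank '0 0 -0.3 0 0 0 1' >/dev/null; python3 s.py
```

```text
t 7.20 yaw 120.24 Mz -0.144 F [0.4 0.4 1.2] p [ 0.5757 -0.107   0.1348] g 0.0138 q6 -141.9 tau6 0.108
t 7.33 yaw 121.79 Mz -0.166 F [0.6 0.1 1. ] p [ 0.5757 -0.107   0.1349] g 0.0136 q6 -143.5 tau6 -0.034
```

```bash
 python3 -m crank '0 0 -0.2 0 0 0 1' >/dev/null; python3 s.py
```

```text
t 7.45 yaw 122.83 Mz -0.078 F [1.3 0.3 0.3] p [ 0.5757 -0.107   0.1348] g 0.0138 q6 -144.6 tau6 -0.029
```

```bash
 python3 -m crank '0 0 -0.5 0 0 0 1' >/dev/null; python3 s.py;  python3 -m crank '0 0 -0.5 0 0 0 1' >/dev/null; python3 s.py
```

```text
t 7.58 yaw 125.42 Mz -0.099 F [1.  0.1 1.5] p [ 0.5757 -0.107   0.1348] g 0.0138 q6 -147.2 tau6 0.208
t 7.70 yaw 128.05 Mz 0.024 F [ 1.1 -0.5  1.6] p [ 0.5757 -0.107   0.1348] g 0.0135 q6 -149.8 tau6 0.229
```

```bash
 python3 -m crank '0 0 -0.5 0 0 0 1' >/dev/null; python3 s.py;  python3 -m crank '0 0 -0.5 0 0 0 1' >/dev/null; python3 s.py
```

```text
t 7.83 yaw 130.68 Mz 0.055 F [ 1.4 -0.2  1.7] p [ 0.5757 -0.107   0.1348] g 0.0136 q6 -152.4 tau6 0.276
t 7.95 yaw 133.33 Mz 0.085 F [0.8 0.8 1.7] p [ 0.5757 -0.107   0.1348] g 0.0134 q6 -155.0 tau6 0.333
```

```bash
 python3 -m crank '0 0 -0.5 0 0 0 1' >/dev/null; python3 s.py
```

```text
t 8.07 yaw 135.97 Mz 0.012 F [1.3 0.8 1.3] p [ 0.5757 -0.107   0.1348] g 0.0136 q6 -157.7 tau6 0.279
```

```bash
 python3 -m crank '0 0 0 0 0 0 -1;0 0 0 0 0 0 -1;0 0 0 0 0 0 -1;0 0 0 0 0 0 -1' 20; python3 s.py
```

```text
time: 8.57
position: [0.5738, -0.1066, 0.1338]
tool_rot: [-0.39, 0.921, 0.001, 0.001]
ft_force: [-0.5, -0.8, 0.2]
grip_width: 0.0452
t 8.57 yaw 135.95 Mz -0.018 F [-0.5 -0.8  0.2] p [ 0.5738 -0.1066  0.1338] g 0.0452 q6 -157.6 tau6 -0.000
```

```bash
 python3 -m crank '0 0 0 0 0 0 -1;0 0 0 0 0 0 -1;0 0 0 0 0 0 -1' >/dev/null; python3 s.py
python3 -m crank '0 0 1 0 0 0 -1;0 0 1 0 0 0 -1;0 0 1 0 0 0 -1;0 0 1 0 0 0 -1;0 0 1 0 0 0 -1' >/dev/null; python3 s.py
```

```text
t 8.95 yaw 135.94 Mz 0.029 F [ 0.4 -0.2  0. ] p [ 0.5737 -0.1066  0.1337] g 0.0754 q6 -157.6 tau6 -0.000
t 9.57 yaw 110.13 Mz 0.003 F [-0.4  0.2  0.3] p [ 0.5737 -0.1067  0.1338] g 0.0867 q6 -131.8 tau6 -0.476
```

```bash
 
python3 -m crank '0 0 1 0 0 0 -1;0 0 1 0 0 0 -1;0 0 1 0 0 0 -1;0 0 1 0 0 0 -1;0 0 1 0 0 0 -1' >/dev/null
python3 -m crank '0 0 1 0 0 0 -1;0 0 1 0 0 0 -1;0 0 1 0 0 0 -1;0 0 1 0 0 0 -1;0 0 1 0 0 0 -1' >/dev/null
python3 -m crank '0 0 1 0 0 0 -1;0 0 1 0 0 0 -1;0 0 1 0 0 0 -1;0 0 1 0 0 0 -1;0 0 1 0 0 0 -1' >/dev/null; python3 s.py
```

```text
t 11.45 yaw 32.56 Mz -0.050 F [ 0.3  0.1 -0. ] p [ 0.5741 -0.1068  0.1343] g 0.0870 q6 -54.2 tau6 -0.475
```

```bash
 
python3 -m crank '0 0 1 0 0 0 -1;0 0 1 0 0 0 -1;0 0 1 0 0 0 -1;0 0 1 0 0 0 -1;0 0 1 0 0 0 -1' >/dev/null
python3 -m crank '0 0 1 0 0 0 -1;0 0 1 0 0 0 -1;0 0 1 0 0 0 -1;0 0 1 0 0 0 -1;0 0 1 0 0 0 -1' >/dev/null
python3 -m crank '0 0 1 0 0 0 -1;0 0 1 0 0 0 -1;0 0 1 0 0 0 -1;0 0 1 0 0 0 -1' >/dev/null; python3 s.py; python3 -c "
from h import *
go(.574,-.107,.1335,-43)"
```

```text
t 13.20 yaw -39.82 Mz -0.032 F [-0.6 -0.3  0.5] p [ 0.5745 -0.107   0.1347] g 0.0871 q6 18.2 tau6 -0.475
turn u [ 0.02 -0.03  0.64] shift u [-0.01 -0.01  0.03] yaw -39.82 q6 18.2
```

```bash
 
python3 -m crank '0 0 0.55 0 0 0.03 1;0 0 0 0 0 0 1;0 0 0 0 0 0 1;0 0 0 0 0 0 1;0 0 0 0 0 0 1' 20 >/dev/null;python3 s.py
python3 -m crank '0 0 0 0 0 0 1;0 0 0 0 0 0 1;0 0 0 0 0 0 1' >/dev/null; python3 s.py; python3 -m crank '0 0 0 0 0 0 1;0 0 0 0 0 0 1' 60 >/dev/null; python3 s.py;
```

```text
t 13.82 yaw -42.57 Mz -0.010 F [ 0.2 -0.7 -0.6] p [ 0.5746 -0.1071  0.1336] g 0.0450 q6 20.9 tau6 0.001
t 14.20 yaw -42.55 Mz 0.003 F [ 2.7 -3.6  0.4] p [ 0.5747 -0.1072  0.1337] g 0.0150 q6 20.9 tau6 0.009
t 14.45 yaw -42.55 Mz -0.054 F [ 0.  -1.  -0.6] p [ 0.5752 -0.1076  0.1337] g 0.0136 q6 20.9 tau6 0.007
```

```bash
 python3 -m crank '0 0 -0.4 0 0 0 1' >/dev/null; python3 s.py;  python3 -m crank '0 0 -0.3 0 0 0 1' >/dev/null; python3 s.py
```

```text
t 14.57 yaw -40.46 Mz -0.139 F [ 0.3 -1.3 -0.5] p [ 0.5752 -0.1076  0.1337] g 0.0135 q6 18.8 tau6 0.137
t 14.70 yaw -38.88 Mz -0.201 F [ 0.9 -0.7 -0. ] p [ 0.5753 -0.1076  0.1337] g 0.0131 q6 17.2 tau6 -0.050
```

```bash
 python3 -m crank '0 0 -0.2 0 0 0 1' >/dev/null; python3 s.py
```

```text
t 14.82 yaw -37.83 Mz -0.216 F [ 0.3 -0.9 -0.1] p [ 0.5753 -0.1077  0.1337] g 0.0137 q6 16.2 tau6 -0.153
```

```bash
 python3 -m crank '0 0 -0.2 0 0 0 1' >/dev/null; python3 s.py
```

```text
t 14.95 yaw -36.79 Mz -0.307 F [ 0.9 -1.4  0.6] p [ 0.5753 -0.1077  0.1337] g 0.0138 q6 15.1 tau6 -0.194
```

```bash
 python3 -m crank '0 0 -0.12 0 0 0 1' >/dev/null; python3 s.py; python3 -m crank '0 0 0 0 0 0 1' >/dev/null; python3 s.py
```

```text
t 15.07 yaw -36.17 Mz -0.329 F [ 0.3 -1.4 -0.7] p [ 0.5753 -0.1077  0.1337] g 0.0136 q6 14.5 tau6 -0.273
t 15.20 yaw -36.17 Mz -0.342 F [ 1.2 -0.4 -1.3] p [ 0.5753 -0.1077  0.1337] g 0.0134 q6 14.5 tau6 -0.314
```

```bash
 python3 -m crank '0 0 1 0 0 0 1' >/dev/null; python3 s.py; for i in 1 2; do :; done; python3 -m crank '0 0 0.5 0 0 0 1' >/dev/null; python3 s.py; python3 -m crank '0 0 0.5 0 0 0 1' >/dev/null; python3 s.py; python3 -m crank '0 0 0.5 0 0 0 1' >/dev/null; python3 s.py; python3 -m crank '0 0 0.5 0 0 0 1' >/dev/null; python3 s.py; python3 -m crank '0 0 0.5 0 0 0 1' >/dev/null; python3 s.py; python3 -m crank '0 0 0.5 0 0 0 1' >/dev/null; python3 s.py; python3 -m crank '0 0 0.5 0 0 0 1' >/dev/null; python3 s.py; python3 -m crank '0 0 0.5 0 0 0 1' >/dev/null; python3 s.py; python3 -m crank '0 0 0.5 0 0 0 1' >/dev/null; python3 s.py
```

```text
t 15.32 yaw -41.28 Mz -0.068 F [ 1.1 -0.6 -1. ] p [ 0.5752 -0.1077  0.1337] g 0.0134 q6 19.6 tau6 -0.595
t 15.45 yaw -43.80 Mz 0.074 F [ 1.1  0.3 -0.1] p [ 0.5752 -0.1076  0.1337] g 0.0136 q6 22.1 tau6 -0.126
t 15.57 yaw -46.28 Mz 0.145 F [-0.1 -0.3 -1. ] p [ 0.5752 -0.1075  0.1337] g 0.0135 q6 24.6 tau6 -0.068
t 15.70 yaw -48.76 Mz 0.051 F [ 0.8 -0.6 -0.8] p [ 0.5751 -0.1075  0.1337] g 0.0135 q6 27.2 tau6 -0.130
t 15.82 yaw -51.25 Mz 0.036 F [ 0.5 -0.7 -1. ] p [ 0.5751 -0.1075  0.1337] g 0.0140 q6 29.7 tau6 -0.181
t 15.95 yaw -53.76 Mz -0.000 F [-0.2 -0.4 -0.6] p [ 0.5751 -0.1074  0.1337] g 0.0138 q6 32.2 tau6 -0.227
t 16.07 yaw -56.27 Mz -0.029 F [ 0.8 -0.8 -0.3] p [ 0.5751 -0.1074  0.1337] g 0.0133 q6 34.7 tau6 -0.272
t 16.20 yaw -58.80 Mz -0.135 F [0.8 0.  0.5] p [ 0.575  -0.1074  0.1337] g 0.0139 q6 37.3 tau6 -0.328
t 16.32 yaw -61.34 Mz -0.073 F [ 0.9 -1.2  0.4] p [ 0.575  -0.1073  0.1337] g 0.0134 q6 39.8 tau6 -0.276
t 16.45 yaw -63.85 Mz 0.059 F [ 0.2 -0.8 -0.6] p [ 0.575  -0.1073  0.1337] g 0.0136 q6 42.4 tau6 -0.170
```

```bash
for i in 1; do :; done; python3 -m crank '0 0 0.9 0 0 0 1;0 0 0.9 0 0 0 1' >/dev/null; python3 s.py; python3 -m crank '0 0 0.9 0 0 0 1' >/dev/null; python3 s.py; python3 -m crank '0 0 0.9 0 0 0 1' >/dev/null; python3 s.py;  python3 -m crank '0 0 0.5 0 0 0 1' >/dev/null; python3 s.py; python3 -m crank '0 0 0.9 0 0 0 1;0 0 0.9 0 0 0 1' >/dev/null; python3 s.py; python3 -m crank '0 0 0.9 0 0 0 1' >/dev/null; python3 s.py; python3 -m crank '0 0 0.9 0 0 0 1' >/dev/null; python3 s.py
```

```text
t 16.70 yaw -72.95 Mz -0.017 F [ 1.2 -0.9 -0.4] p [ 0.5749 -0.1071  0.1337] g 0.0136 q6 51.5 tau6 -0.400
t 16.82 yaw -77.54 Mz -0.101 F [-0.6 -1.   0.1] p [ 0.5749 -0.1071  0.1337] g 0.0132 q6 56.1 tau6 -0.484
t 16.95 yaw -82.14 Mz -0.021 F [ 0.8 -0.2 -0.5] p [ 0.5749 -0.107   0.1337] g 0.0136 q6 60.7 tau6 -0.435
t 17.07 yaw -84.65 Mz 0.076 F [ 1.5 -0.4 -1.4] p [ 0.5749 -0.1069  0.1337] g 0.0137 q6 63.3 tau6 -0.100
t 17.32 yaw -93.77 Mz 0.053 F [-0.3 -1.6  0.6] p [ 0.5749 -0.1068  0.1337] g 0.0140 q6 72.4 tau6 -0.414
t 17.45 yaw -98.36 Mz -0.055 F [ 0.7 -1.5 -0.5] p [ 0.5749 -0.1067  0.1337] g 0.0136 q6 77.0 tau6 -0.502
t 17.57 yaw -102.95 Mz 0.047 F [1.  0.3 0.5] p [ 0.5749 -0.1066  0.1337] g 0.0134 q6 81.6 tau6 -0.400
```

Three clicks from the stop (detents near −62.7, −82.7 and −102.7), three still to go.

```bash
python3 -m crank '0 0 0.9 0 0 0 1;0 0 0.9 0 0 0 1' >/dev/null; python3 s.py; python3 -m crank '0 0 0.9 0 0 0 1' >/dev/null; python3 s.py; python3 -m crank '0 0 0.9 0 0 0 1' >/dev/null; python3 s.py;  python3 -m crank '0 0 0.5 0 0 0 1' >/dev/null; python3 s.py; python3 -m crank '0 0 0.9 0 0 0 1;0 0 0.9 0 0 0 1' >/dev/null; python3 s.py; python3 -m crank '0 0 0.9 0 0 0 1' >/dev/null; python3 s.py; python3 -m crank '0 0 0.7 0 0 0 1' >/dev/null; python3 s.py
```

```text
t 17.82 yaw -112.07 Mz -0.003 F [ 0.9 -0.6 -0.2] p [ 0.575  -0.1064  0.1337] g 0.0136 q6 90.8 tau6 -0.383
t 17.95 yaw -116.66 Mz -0.047 F [ 0.7 -0.2 -0.9] p [ 0.575  -0.1064  0.1337] g 0.0137 q6 95.4 tau6 -0.466
t 18.07 yaw -121.26 Mz -0.066 F [ 0.5 -0.8 -1. ] p [ 0.5751 -0.1063  0.1337] g 0.0134 q6 100.0 tau6 -0.473
t 18.20 yaw -123.78 Mz 0.044 F [ 0.8 -0.6  0.1] p [ 0.575  -0.1063  0.1337] g 0.0134 q6 102.6 tau6 -0.137
t 18.45 yaw -132.88 Mz -0.010 F [ 1.3 -0.4  0.4] p [ 0.5752 -0.1061  0.1337] g 0.0136 q6 111.7 tau6 -0.397
t 18.57 yaw -137.47 Mz -0.092 F [ 0.8 -0.5 -0.6] p [ 0.5752 -0.106   0.1337] g 0.0135 q6 116.3 tau6 -0.481
t 18.70 yaw -141.05 Mz -0.077 F [ 0.8 -1.2 -0.6] p [ 0.5753 -0.106   0.1337] g 0.0135 q6 119.9 tau6 -0.366
```

```bash
python3 -m crank '0 0 0.6 0 0 0 1' >/dev/null; python3 s.py; python3 -m crank '0 0 0.9 0 0 0 1;0 0 0.9 0 0 0 1' >/dev/null; python3 s.py;  python3 -m crank '0 0 0.9 0 0 0 1' >/dev/null; python3 s.py; python3 -m crank '0 0 0.5 0 0 0 1' >/dev/null; python3 s.py;python3 -m crank '0 0 0.35 0 0 0 1' >/dev/null; python3 s.py
```

```text
t 18.82 yaw -144.07 Mz 0.055 F [ 0.6 -1.1 -0.8] p [ 0.5753 -0.106   0.1337] g 0.0136 q6 123.0 tau6 -0.198
t 19.07 yaw -153.19 Mz 0.039 F [ 1.2 -1.1 -1. ] p [ 0.5754 -0.1059  0.1337] g 0.0136 q6 132.1 tau6 -0.401
t 19.20 yaw -157.77 Mz -0.081 F [ 0.7 -1.1 -1. ] p [ 0.5755 -0.1059  0.1337] g 0.0136 q6 136.7 tau6 -0.487
t 19.32 yaw -160.32 Mz -0.112 F [ 0.7 -2.  -1.6] p [ 0.5755 -0.1058  0.1337] g 0.0135 q6 139.3 tau6 -0.284
t 19.45 yaw -162.10 Mz 0.025 F [ 0.1 -1.4 -1. ] p [ 0.5756 -0.1058  0.1337] g 0.0136 q6 141.1 tau6 -0.161
```

```bash
 python3 -m crank '0 0 0 0 0 0 -1;0 0 0 0 0 0 -1;0 0 0 0 0 0 -1;0 0 0 0 0 0 -1;0 0 0 0 0 0 -1' 20 >/dev/null; python3 s.py
python3 -m crank '0 0 0 0 0 -1 -1;0 0 0 0 0 -1 -1;0 0 0 0 0 -0.7 0;0 0 -1 0 0 0 1;0 0 -1 0 0 0 1' >/dev/null; python3 s.py
```

```text
t 20.07 yaw -161.95 Mz 0.005 F [-0.   0.  -0.1] p [ 0.5746 -0.105   0.1336] g 0.0553 q6 141.0 tau6 0.000
t 20.70 yaw -151.64 Mz -0.038 F [-0.4  0.3  0.3] p [ 0.5742 -0.1044  0.2449] g 0.0610 q6 130.6 tau6 0.478
```

```bash

python3 -m crank '0 0 -1 0 0 0 1;0 0 -1 0 0 0 1;0 0 -1 0 0 0 1;0 0 -1 0 0 0 1;0 0 -1 0 0 0 1' >/dev/null
python3 -m crank '0 0 -1 0 0 0 1;0 0 -1 0 0 0 1;0 0 -1 0 0 0 1;0 0 -1 0 0 0 1;0 0 -1 0 0 0 1' >/dev/null; 
python3 -m crank '0 0 -1 0 0 0 1;0 0 -1 0 0 0 1;0 0 -0.5 0 0 0 1' >/dev/null;python3 s.py
python3 -c "
from h import *
go(.482,-.114,.22,-86)
c=viewer.camera('side'); cv2.imwrite('pics/b1.png',cv2.resize(c['img'][80:240,260:420,::-1],None,fx=3.7,fy=3.7,interpolation=cv2.INTER_CUBIC))
c=viewer.camera('top'); cv2.imwrite('pics/b2.png',cv2.resize(c['img'][130:265,320:450,::-1],None,fx=4.4,fy=4.4,interpolation=cv2.INTER_CUBIC))"
```

```text
t 22.32 yaw -86.94 Mz 0.051 F [ 0.8  0.2 -0.3] p [ 0.5724 -0.1038  0.2448] g 0.0004 q6 65.9 tau6 0.193
turn u [ 0.05  0.02 -0.19] shift u [-2.27  0.13  0.62] yaw -86.94 q6 65.9
```

View pics/b1.png

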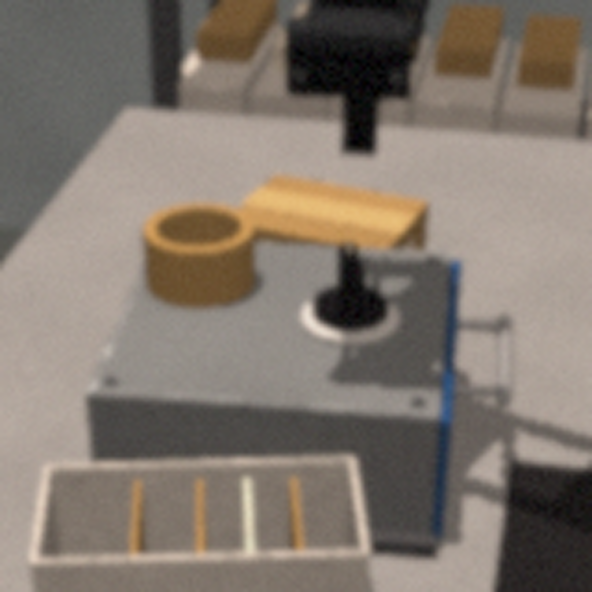

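View pics/b2.png

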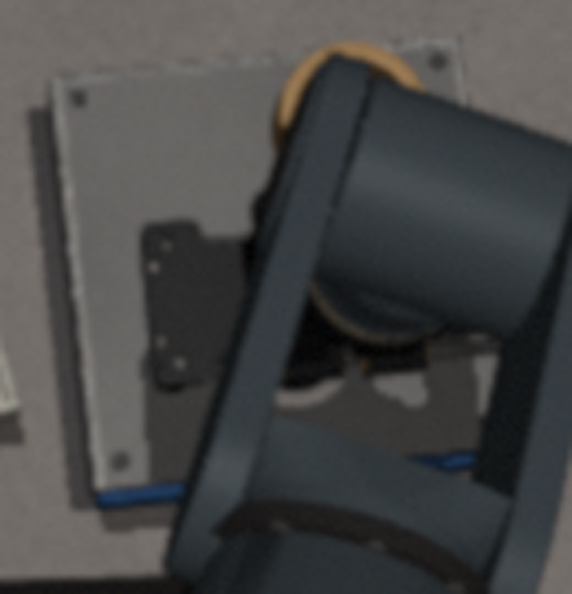

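```bash
python3 - <<'E'
from h import *
c=viewer.camera('side')
f=lambda x,y,z:ray(c,(260+(x+.5)/3.7-.5,80+(y+.5)/3.7-.5),z)
print('bar far,near',f(509,320,.086),f(505,398,.086))
print('face top far,near',f(461,262,.11),f(447,415,.11))
E
```

```text
bar far,near [ 0.46497055 -0.17600768  0.086     ] [ 0.45899022 -0.06472636  0.086     ]
face top far,near [ 0.5074535  -0.21761695  0.11      ] [0.49350633 0.00188227 0.11      ]
```

```bash

python3 -m crank '0 0 -0.19 -1 0.05 0 1;0 0 0 -1 0.05 0.3 1;0 0 0 -0.27 0 0.3 1;0 0 0 0 0 0 1' >/dev/null
python3 -c "
from h import *
st();go(.482,-.115,.13,-86)"
```

```text
t 22.98 p [ 0.4802 -0.1137  0.2207] q [9.995e-01 3.270e-02 2.000e-04 2.500e-03] F [0.  0.3 0.7] M [-0.038  0.142  0.005] g 0.0005
turn u [ 0.06 -0.   -0.05] shift u [0.04 0.02 2.27] yaw -86.25 q6 60.2
```

```bash

python3 -m crank '0.05 0 0 0.04 0.02 1 1;0 0 0 0 0 1 1;0 0 0 0 0 0.2 1;0 0 0 0 0 0 1' >/dev/null
python3 -c "
from h import *
st();go(.482,-.115,.072,-86)
c=viewer.camera('side'); cv2.imwrite('pics/b3.png',cv2.resize(c['img'][80:240,260:420,::-1],None,fx=3.7,fy=3.7,interpolation=cv2.INTER_CUBIC))"
```

```text
t 23.48 p [ 0.4887 -0.117   0.1341] q [0.9995 0.0322 0.0055 0.0029] F [-0.9  0.2  0.4] M [-0.018  0.2    0.001] g 0.0004
turn u [ 0.07 -0.12 -0.06] shift u [-0.18 -0.07  1.55] yaw -86.32 q6 60.1
```

View pics/b3.png

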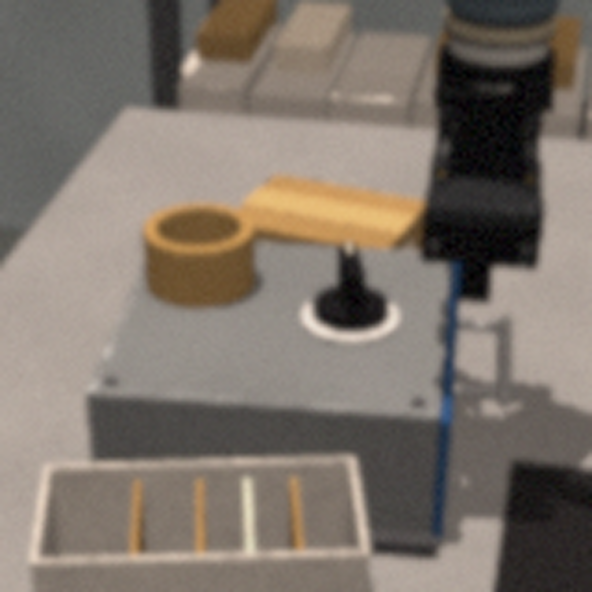

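```bash

python3 -m crank '0.05 -0.12 0 -0.18 -0.06 0.05 1;0 0 0 0 0 0 1' >/dev/null
python3 -c "
from h import *
st();go(.482,-.115,.072,-86)"
```

```text
t 23.77 p [ 0.4826 -0.1155  0.1345] q [0.9995 0.0323 0.0021 0.002 ] F [-1.2 -0.1  0.7] M [-0.073  0.196  0.022] g 0.0002
turn u [ 0.05 -0.05 -0.06] shift u [-0.02 -0.02  1.56] yaw -86.3 q6 60.0
```

```bash

python3 -m crank '0.05 -0.05 -0.05 -0.03 -0.02 0.4 1;0 0 0 -0.03 0 0.3 1;0 0 0 0 0 0 1' >/dev/null
python3 -c "
from h import *
st();go(.482,-.115,.072,-86)"
```

```text
t 24.15 p [ 0.4804 -0.1151  0.1053] q [9.994e-01 3.460e-02 4.000e-04 1.000e-04] F [ 0.6 -0.5  0.1] M [-0.103  0.192 -0.067] g 0.0008
turn u [ 0.   -0.01 -0.01] shift u [ 0.04 -0.    0.83] yaw -86.04 q6 59.6
```

```bash

python3 -m crank '0 0 0 0.04 0 0.25 1;0 0 0 0 0 0 1' >/dev/null
python3 -c "
from h import *
st();go(.482,-.115,.072,-86)"; python3 -m crank '0 0 0 0 0 0.3 1;0 0 0 0 0 0 1' >/dev/null
python3 -c "
from h import *
st();go(.482,-.115,.072,-86)"
```

```text
t 24.4 p [ 0.482  -0.115   0.0942] q [ 9.994e-01  3.450e-02  1.000e-04 -1.000e-04] F [-0.7 -1.  -0.7] M [-0.041  0.194  0.027] g 0.0005
turn u [-0.   -0.   -0.01] shift u [-0.   -0.    0.56] yaw -86.04 q6 59.7
t 24.65 p [ 0.4822 -0.115   0.0814] q [ 9.994e-01  3.450e-02  2.000e-04 -0.000e+00] F [ 0.4 -0.3  0.1] M [-0.044  0.143 -0.017] g 0.0007
turn u [-0.   -0.01 -0.01] shift u [-0.   -0.    0.24] yaw -86.04 q6 59.7
```

No contact. Going a little lower, then a gentle pull.

```bash

python3 -m crank '0 0 0 0 0 0.3 1;0 0 0 0 0 0 1' >/dev/null; python3 s.py
python3 -m crank '0 0 0 -0.12 0 0 1' >/dev/null; python3 s.py
python3 -m crank '0 0 0 -0.12 0 0 1' >/dev/null; python3 s.py
python3 -m crank '0 0 0 -0.1 0 0 1' >/dev/null; python3 s.py
```

```text
t 24.90 yaw -86.04 Mz 0.017 F [-0.6 -0.1 -0.1] p [ 0.4823 -0.1151  0.0686] g 0.0004 q6 59.7 tau6 0.001
t 25.02 yaw -86.04 Mz 0.007 F [2.3 0.5 1. ] p [ 0.4784 -0.1158  0.0686] g 0.0000 q6 59.3 tau6 0.047
t 25.15 yaw -86.06 Mz 0.013 F [ 2.4  2.7 -1.7] p [ 0.4742 -0.1163  0.0689] g 0.0005 q6 59.0 tau6 0.025
t 25.27 yaw -86.08 Mz -0.002 F [ 2.   1.  -1.4] p [ 0.4703 -0.1166  0.069 ] g 0.0005 q6 58.8 tau6 0.026
```

```bash

python3 -m crank '0 0 0 -0.3 0 0 1;0 0 0 -0.3 0 0 1;0 0 0 -0.3 0 0 1' >/dev/null; python3 s.py
python3 -m crank '0 0 0 -0.3 0 0 1;0 0 0 -0.2 0 0 1;0 0 0 0 0 0 1' >/dev/null; python3 s.py
python3 -c "
from h import *
c=viewer.camera('side'); cv2.imwrite('pics/b4.png',cv2.resize(c['img'][80:240,260:420,::-1],None,fx=3.7,fy=3.7,interpolation=cv2.INTER_CUBIC))"
```

```text
t 25.65 yaw -86.04 Mz 0.029 F [ 2.6  0.4 -1.3] p [ 0.4335 -0.1198  0.0693] g 0.0005 q6 56.1 tau6 0.099
t 26.02 yaw -86.10 Mz 0.008 F [-0.3  0.4 -0.3] p [ 0.41   -0.1212  0.0692] g 0.0005 q6 54.4 tau6 -0.018
```

View pics/b4.png

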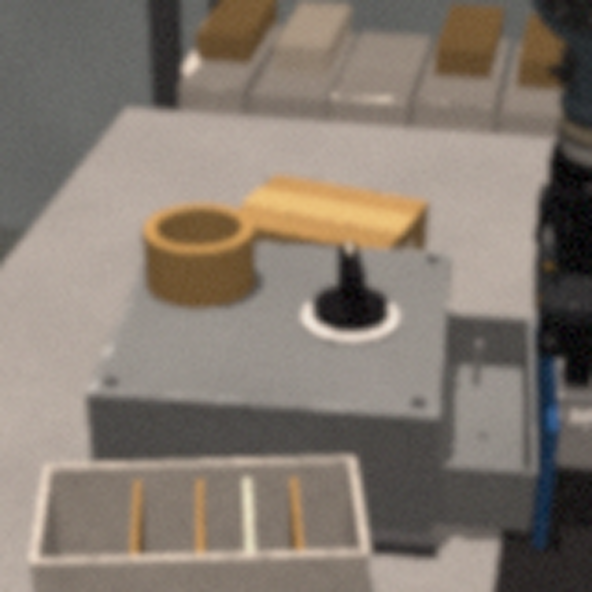

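The drawer (blue face at about 545, 450 in the crop) is roughly 68 mm out. Next I back off the bar by 4 mm and lift out.

```bash

python3 -m crank '0 0 0 0.1 0 0 1;0 0 0 0 0 0 1' >/dev/null; python3 s.py
python3 -m crank '0 0 0 0 0 -0.3 1;0 0 0 0 0 -0.3 1' >/dev/null; python3 s.py
python3 -m crank '0 0 0 0 0 -0.4 1;0 0 0 0 0 -0.6 1;0 0 0 0 0 -1 1;0 0 0 0 0 -1 1;0 0 0 0 0 0 1' >/dev/null; python3 s.py
```

```text
t 26.32 yaw -86.07 Mz -0.005 F [ 1.1 -0.1 -0.3] p [ 0.4138 -0.1204  0.0691] g 0.0004 q6 54.7 tau6 0.008
t 26.57 yaw -86.03 Mz -0.034 F [-0.5  0.  -0.1] p [ 0.4131 -0.1197  0.0937] g 0.0005 q6 54.8 tau6 -0.001
t 27.20 yaw -85.99 Mz 0.016 F [-0.4  1.3 -0.1] p [ 0.4131 -0.1195  0.2223] g 0.0005 q6 54.8 tau6 -0.001
```

```bash
python3 -m crank '0 0 0 0.3 -1 -0.5 1;0 0 0 0.3 -1 -0.5 1;0 0 0 0.3 -1 0 1;0 0 0 0 -1 0 1;0 0 0 0 -1 0 1' >/dev/null;python3 -m crank '0 0 0 0 -1 0 1;0 0 0 0 -1 0 1;0 0 0 0 0 0 1;0 0 0 0 0 0 1' >/dev/null
python3 - <<'E'
from h import *
st()
for n in("side","top"):
    c=viewer.camera(n); cv2.imwrite(f"pics/{n}9.png",c["img"][:,:,::-1])
    for k in("drawer_handle","tape_roll","stock_bin","carton"):
        for b in spotter.boxes_of(k,c)[:1]: print(k,round(b["score"],2),np.round(w(c,np.array(b["at"])),4))
E
```

```text
t 28.32 p [0.4244 0.1703 0.2598] q [ 0.9994  0.0339 -0.0011  0.0019] F [ 0.4 -0.4 -0. ] M [-0.074  0.168 -0.009] g 0.0004
drawer_handle 0.64 [ 0.4593 -0.1042  0.0362]
tape_roll 0.96 [ 0.694  -0.119   0.1402]
stock_bin 0.74 [0.6296 0.1512 0.0625]
carton 0.92 [ 0.6321 -0.3483  0.0818]
drawer_handle 0.93 [ 0.4644 -0.1207  0.0173]
tape_roll 0.79 [ 0.7008 -0.1443  0.1586]
stock_bin 0.65 [0.6305 0.1184 0.0209]
carton 0.69 [ 0.6273 -0.3417  0.0774]
```

View pics/top9.png

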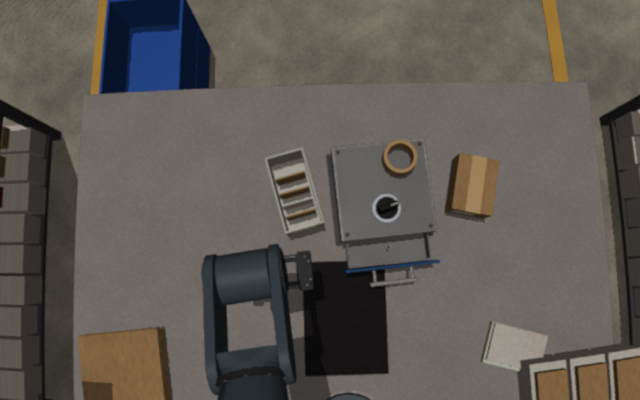

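```bash
python3 - <<'E'
from h import *
c=viewer.camera("top")
print('bar now',ray(c,(393.5,282.5),.092),'before',[0.461,-.116])
robot.hand_in(); st()
E
```

```text
bar now [ 0.38972569 -0.12012552  0.092     ] before [0.461, -0.116]
the job is handed in; nothing more can be done
the job is handed in; nothing more can be done
```

The drawer is unlocked and about 70 mm open, past the 50 mm needed. I handed the job in at about 28 s, and no verdict was reported.

- **Dial:** I turned it counterclockwise three clicks, with one regrip on the way because the wrist was near its range limit. There the torque climbed to about 0.34 N m without jumping, well above the clicks before it, so I took that as the stop. From there I counted six clicks clockwise by torque reversals, stopped in the sixth and let go.
- **Drawer:** I hooked it open with the closed fingers behind the bar at about 2 N, which matches a free drawer. I then backed off the bar, lifted out and moved the arm to the left.
- **Last checks:**
  - The handle bar in the top picture moved from x = 0.461 to 0.390 m, about 71 mm. The finger travel gave roughly 68 mm.
  - The networks' readings for the tape roll, bin and carton differ from the first ones by at most about 5 mm, close to their accuracy.
  - The wrist force was about zero with the arm clear of everything.
  - The networks' handle position (z of 0.017 to 0.036 m) disagreed with the known 86 mm height, so I used the pixel measurement.

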